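# Vent the resin degassing pot and crack its lid

### The arm

A 6-joint arm with a two-finger parallel gripper is mounted at the origin on the work surface. World frame = base frame: x ahead of the robot, y to its left, z up, the work surface at z = 0. Lengths are in mm, angles in degrees, forces in N, time in s.
With the tool pointing down it reaches from about 300 to 850 mm from the base axis. Payload 4.2 kg.
Tool frame: the origin (TCP) lies at the very end of the fingers, on their centre line; the grasp point (between the pads) lies 19 mm behind it; z points along the fingers, y is the line along which they close (so a half turn about z gives the same grasp; the last joint's range is limited). The gripper opens to 91 mm and grips with 3 to 60 N. Pads are 32 mm wide; open, the fingers measure 118 mm over their backs; the gripper's body (76 mm by 178 mm) begins 60 mm behind the grasp point.
Start: joints at [-74.313, 18.312, 89.639, -0, 72.044, -1.146], TCP at [166.518, -550.377, 213.976] pointing down, gripper open.
Joint ranges: [-177.97, 177.97], [-48.28, 115.42], [12.27, 149.76], [-77.06, 257.06], [2.81, 150.46], [-146.56, 146.56]. Speed limits (degrees/s): [147.25, 147.25, 180, 180, 180, 180].

### API

Orientations are given as [roll, pitch, yaw] about the fixed x, y, z axes, in that order (R = Rz(yaw) Ry(pitch) Rx(roll)).
In Python, from workcell import env, eyes gives the robot as it stands.
- The arm moves only by the tool send_rows, never from a script. Its argument "targets" is text: rows parted by semicolons, each of 7 numbers parted by spaces: the shift along the tool's x, y, z in m, then the turn, a rotation vector about the tool's x, y, z in degrees, then the opening in per cent of the stroke, from 0 (shut) to 100 (fully open). A call has 1 to 12 rows; each row is the pose to reach, as a shift and turn from the pose commanded when the call began, along the tool's axes at that moment; what a row does not reach only later rows make up. A row lasts 1/12 s, in which the tool goes at most 41.7 mm and 7.16 degrees, less where a joint would pass 70% of its speed; a pose out of reach is approached as far as the arm can. A call with a gripper value outside its range is refused whole. The fingers move at their own pace and stop on an object; "grip_force" is the grip in N (left out, the last holds). Time passes only in rows, so rows that repeat a pose let the fingers close. It gives the time, the measured TCP pose, the force, the opening and the grip force at its end, in the units of the state.
- env.state(): the state, without advancing time (a new reading comes with each control period).
- eyes.grab_frame(name): name is "side" or "top" or "wrist"; returns a dict with "image" (480x640x3 uint8, blue, green, red), "fovy" (degrees; the focal length in pixels is half the picture's height over the tangent of half this angle, whatever the lens; pixels are square), "cx", "cy" (the principal point, pixels), "eye" and "attitude" of the camera in the world. Camera axes: x right, y up, looking along -z (the intrinsics and any distortion apply to the point x, -y, -z); pixel columns grow to the right and rows downward; lengths in mm; the calibration is good to about 2 mm. A picture is of the moment at which its call begins. There is no depth.
- env.job_done(): hands the job in; it is judged then, once.
The state is a dict: "time_s": time; "qpos": joint angles; "qvel": joint speeds; "effort": joint torques, N m; "ee_pos": TCP position; "ee_rot": TCP orientation; "force": force on the tool from outside, world axes, zero at the start; "torque": the same for the moment, N m; "gripper_width": finger opening in mm; "gripper_force": force on a finger pad.
Only numpy, scipy, OpenCV 4.12 (cv2) and the standard library are available. Lean on these libraries where they do the work, as an engineer would, in place of code of your own. Each camera call takes 0.05 s, during which the arm holds its last target. There are 200 camera calls.

### The job

Open the steel resin pot on the mosaic table: first set the hand valve to vent by standing its lever straight up, and only then take the lid by its bar handle and pull it free of the sticky gasket. It lets go suddenly: do not let the lid jump higher than about 7 cm above the rim; hold it level over the pot with its plate about 2.5 cm above the rim. Finish while still holding the lid there in the gripper (do not put it down or let go), with the lever still upright and the other things on the table left where they are.

Things in the scene. Friction and masses are not known exactly. Their poses are not given: they have to be found in the camera images.
- vent (a joint): angle of the hand valve's lever, rad: 0 = straight up, range -0.8 to 0.8; it starts leaning over at a negative value (-0.75 to -0.35). Positive turns it about the valve's y axis, so its top moves along the valve's own +x. Stiff: about 0.15 N m of friction (2 N at the ball) and it stays where it is left
- vent_ball (a point): centre of the black ball, 28 mm across, on the end of the lever (a steel rod 11 mm thick); 85 mm from the pivot. It moves with the lever
- vent_pivot (a point): middle of the lever's hinge, 52 mm above the table, on the hand valve: an aluminium block 60 x 50 x 42 mm with two hinge cheeks (up to 62 mm high) fixed to the table. The hinge lies along this frame's y axis, z is up, the lever swings in its x-z plane. The valve stands in any yaw, at the left or the right of the table
- pot: round steel pot 156 mm across, 110 mm high, fixed to the table, at the other side from the valve; origin at the centre of its underside, z up. Four sprung rubber gasket lugs inside its rim (the top 10 mm) grip the plug under the lid
- pot_rim (a point): centre of the pot's mouth, level with the rim's top, 110 mm above the table; z up
- lid: loose round aluminium lid, 164 mm across, plate 12 mm thick, about 0.35 kg (0.28 to 0.42); origin at the centre of the plate's underside, which rests on the rim at first, z up. Below it a tapered plug 126 mm across reaches 16 mm down into the pot. The gasket resists an upward pull with a peak of 10 to 16 N beyond the lid's weight in the first 5 mm of lift, then lets go within the next 5 mm; from about 15 mm of lift the lid is quite free of it
- lid_handle (a point): centre of the black bar handle on the lid, 49 mm above the lid's origin: bar 90 mm long along this frame's y axis, 16 mm wide (x), 14 mm high, on two posts at its ends (66 mm clear between them, 30 mm clear under the bar). Pinch it across x at the middle; any yaw
- cup: bystander, leave it where it is: white ceramic cup, 52 mm across, 65 mm high; origin at its underside
- knife: bystander, leave it where it is: palette knife with handle, 180 mm long, lying flat; origin at its underside
- nippers: bystander, leave it where it is: tile nippers with red handles, about 200 mm long, lying flat; origin at its underside
- glue: bystander, leave it where it is: white glue bottle with red cap, 52 mm across, 140 mm high; origin at its underside
- tin: bystander, leave it where it is: steel tin, 66 mm across, 100 mm high; origin at its underside
- tiles: bystander, leave it where it is: stack of four 100 mm tiles, 28 mm high; origin at its underside
- bowl: bystander, leave it where it is: white plastic bowl of tile chips, 160 mm across, 45 mm high; origin at its underside
There are look-alikes about, which are no part of the job. Leave any green look-alike of the pot alone.

How it is judged:
By the outcome, as a careful person would: the job done as asked, in the order asked, and still so for the second after the job is handed in, while the arm keeps its last pose, push and grip.
It also fails if it takes over 45 s, if anything falls off the work surface, if the arm or the gripper's body presses on something with over 40 N, if the wrist force passes 120 N, or if a joint passes its speed limit or range.

## Working session

There is one attempt and no reset: what is moved stays moved. The work goes in short steps, Python scripts to look and compute and a tool call to move; the robot and the scene stay as the last step left them, time stands still between calls to the robot, and variables do not carry over. Pictures are saved under pics/ and viewed, at most 10 in all, crops included, and the job is handed in when it is done.

Besides the shell and the picture viewer there is one more tool, called after "Emit:" as name(argument=value, ...) on one line, values as JSON. send_rows: Moves the arm, as the interface text tells. Its arguments: {"type":"object","properties":{"targets":{"type":"string"},"grip_force":{"type":"number"}},"required":["targets"]}

```bash
mkdir -p pics; ls
python3 - <<'E'
from workcell import env, eyes
import cv2,pickle
F={}
for n in("side","top","wrist"):
    f=eyes.grab_frame(n);F[n]=f;cv2.imwrite(f"pics/{n}0.png",f["image"])
    print(n,{k:v for k,v in f.items() if k!="image"})
pickle.dump(F,open("f0.pkl","wb"))
print(env.state())
E
```

```text
pics
side {'fovy': 49.44521357719816, 'cx': 320.1125200242448, 'cy': 241.37685786912104, 'eye': array([ 59.97188545, 639.17841215, 955.53392013]), 'attitude': array([  43.37848211,   -0.41196868, -144.67098663])}
top {'fovy': 50.75663695910758, 'cx': 313.3253624449336, 'cy': 243.38065412258064, 'eye': array([ 342.14709265,  -18.45535242, 1515.71619396]), 'attitude': array([ 7.51124864e+00,  8.50185042e-02, -8.97505093e+01])}
wrist {'fovy': 69.61399895625439, 'cx': 317.66478676141486, 'cy': 242.3379082812161, 'eye': array([ 243.49833689, -525.90757982,  383.19562085]), 'attitude': array([-1.65100104e+01,  4.55764370e-02, -7.31322243e+01])}
{'time_s': 0.15, 'qpos': array([-7.43117978e+01,  1.83443802e+01,  8.96886050e+01,  1.31349907e-04,
        7.20426163e+01, -1.14432328e+00]), 'qvel': array([ 0.08137859, -0.14420447, -0.17324582,  0.00449555,  0.06352428,
       -0.03051755]), 'effort': array([-9.99535746e-05, -4.12772727e+01, -2.32155883e+01,  7.27463281e-02,
        4.34166274e-02, -9.71223153e-05]), 'ee_pos': array([ 166.42601879, -550.01581195,  213.31366852]), 'ee_rot': array([-1.79924416e+02, -1.63469999e-03,  1.68324839e+01]), 'force': array([ 0.39690067, -0.96908536,  0.58515759]), 'torque': array([-0.04088896,  0.0040603 , -0.00853221]), 'gripper_force': 0.0, 'gripper_width': 91.32144971585154}
```

View pics/top0.png

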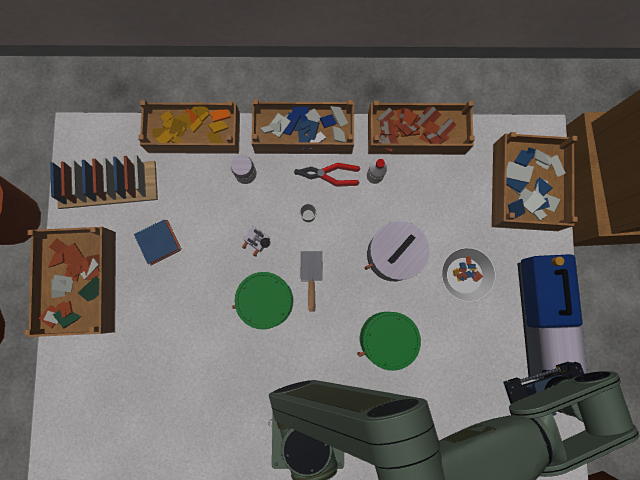

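View pics/side0.png

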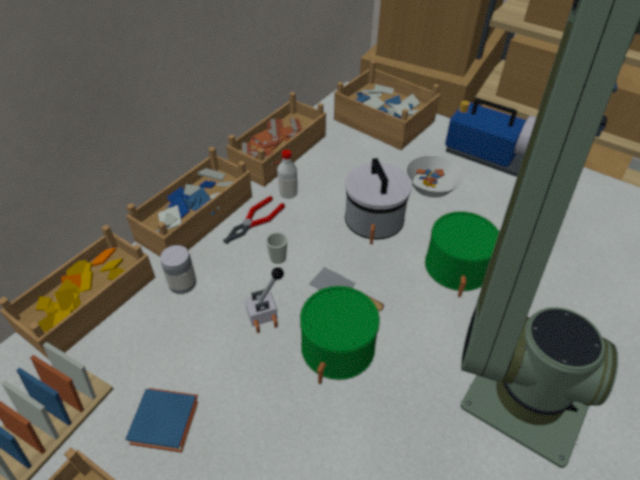

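The top view shows one steel pot with a bar handle at (400,250); the others, at (264,300) and (390,340), are green look-alikes. The only valve is at (257,240), with its black ball at (265,241). In the side view the pot is at (377,195), the valve block at (261,308) and the ball at (277,273). I'll confirm these in one enlarged crop and measure.

```bash
cat > h.py <<'E'
import numpy as np,cv2
from scipy.spatial.transform import Rotation as Ro
def cam(f):
    R=Ro.from_euler('xyz',f["attitude"],degrees=True).as_matrix()
    return np.array(f["eye"]),R,240/np.tan(np.radians(f["fovy"]/2))
def ray(f,u,v):
    e,R,k=cam(f);d=R@np.array([(u-f["cx"])/k,-(v-f["cy"])/k,-1]);return e,d/np.linalg.norm(d)
def plane(f,u,v,z):
    e,d=ray(f,u,v);return e+d*(z-e[2])/d[2]
def tri(fa,a,fb,b):
    e1,d1=ray(fa,*a);e2,d2=ray(fb,*b)
    s=np.linalg.lstsq(np.c_[d1,-d2],e2-e1,rcond=None)[0]
    p,q=e1+s[0]*d1,e2+s[1]*d2;return (p+q)/2,np.linalg.norm(p-q)
def proj(f,p):
    e,R,k=cam(f);c=R.T@(np.asarray(p)-e);return f["cx"]+k*c[0]/-c[2],f["cy"]-k*c[1]/-c[2]
def blobs(im,box,thr,amin=15):
    x0,y0,x1,y1=box;m=(im[y0:y1,x0:x1].max(2)<thr).astype(np.uint8)
    n,l,s,c=cv2.connectedComponentsWithStats(m)
    out=[]
    for i in range(1,n):
        if s[i,4]>=amin:
            mm=cv2.moments((l==i).astype(np.uint8),True)
            out.append((c[i]+[x0,y0],s[i,4],np.degrees(.5*np.arctan2(2*mm['mu11'],mm['mu20']-mm['mu02']))))
    return out
E
python3 - <<'E'
from h import *;import pickle
F=pickle.load(open("f0.pkl","rb"));T,S=F["top"],F["side"]
for n,f,b in(("Tball",T,(240,222,275,260)),("Sball",S,(240,262,290,330)),("Thandle",T,(370,222,430,280)),("Shandle",S,(360,155,400,200))):
    print(n,[(c.round(1),a,round(t,1)) for c,a,t in blobs(f["image"],b,50)])
def crop(f,b,s):
    return cv2.resize(f["image"][b[1]:b[3],b[0]:b[2]],None,fx=s,fy=s,interpolation=cv2.INTER_CUBIC)
# rows: valve side/top, pot side/top
a=np.hstack([cv2.resize(crop(F["side"],(235,258,295,338),1),(300,400)),cv2.resize(crop(T,(232,215,282,265),1),(400,400))])
cv2.imwrite("pics/v.png",a)
print(plane(T,257,240,42),plane(S,261,308,42))
E
```

```text
Tball [(array([264.8, 242.2]), np.int32(71), np.float64(-44.5))]
Sball [(array([277.2, 273.1]), np.int32(90), np.float64(-61.6))]
Thandle [(array([401.3, 248.6]), np.int32(187), np.float64(-48.5)), (array([382.5, 275.4]), np.int32(51), np.float64(29.1))]
Shandle [(array([379.5, 174.2]), np.int32(204), np.float64(68.3))]
[545.78878236 150.28212541  42.        ] [543.04228023 166.00022281  42.        ]
```

View pics/v.png

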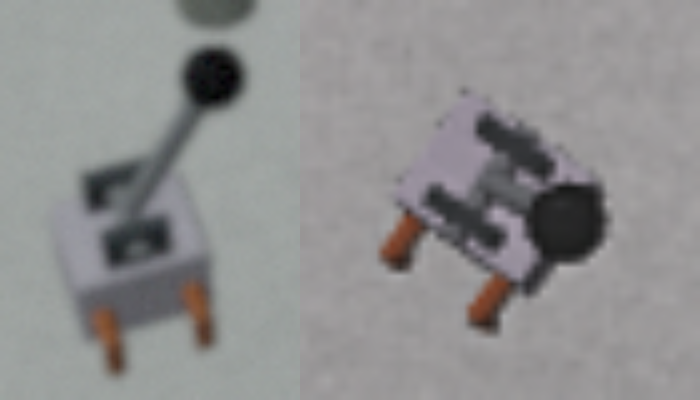

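The crop confirms it: a grey block with two dark cheeks, and a steel lever with a black ball leaning to the image right and slightly down. In full-image pixels, the top-view cheeks are at (258.9,233.1) and (252.6,242.3), and the side-view cheeks at (258,295) and (262.6,306.4).

Run:
```python
from h import *;import pickle
F=pickle.load(open("f0.pkl","rb"));T,S=F["top"],F["side"]
b,e=tri(T,(264.8,242.2),S,(277.2,273.1));print("ball",b.round(1),e)
c1,c2=plane(T,258.9,233.1,60),plane(T,252.6,242.3,60)
s1,s2=plane(S,258,295,60),plane(S,262.6,306.4,60)
print("cheeks top",c1,c2,"side",s1,s2)
print("tri",tri(T,(258.9,233.1),S,(258,295)),tri(T,(252.6,242.3),S,(262.6,306.4)))
p=(c1+c2+s1+s2)/4;p[2]=52
d=b-p;print("pivot",p,"d",d,np.linalg.norm(d),"az",np.degrees(np.arctan2(-d[1],-d[0])),"lean",np.arctan2(np.hypot(*d[:2]),d[2]))
print("hinge-perp az", np.degrees(np.arctan2(*(c1-c2)[1::-1]))+90, np.degrees(np.arctan2(*(s1-s2)[1::-1]))+90)
# handle & lid
h,e=tri(T,(401.3,248.6),S,(379.5,174.2));print("handle",h,e)
a=np.radians(-48.5);dx=8*np.array([np.cos(a),np.sin(a)])
q=plane(T,401.3+dx[0],248.6+dx[1],166)-plane(T,401.3-dx[0],248.6-dx[1],166);print("top h",plane(T,401.3,248.6,166),"axis az",np.degrees(np.arctan2(q[1],q[0])))
a=np.radians(68.3);dx=8*np.array([np.cos(a),np.sin(a)])
q=plane(S,379.5+dx[0],174.2+dx[1],166)-plane(S,379.5-dx[0],174.2-dx[1],166);print("side h",plane(S,379.5,174.2,166),"az",np.degrees(np.arctan2(q[1],q[0])))
# near items
for n,u,v,z in(("cup",308,213,60),("tin",243,165,100),("glue",377,167,130),("green",264,300,110),("bowl",468,274,40),("knife",312,280,5)):
    print(n,plane(T,u,v,z).round())
```

```text
ball [529.2 119.6 123.1] 1.5367529767132517
cheeks top [563.59690486 143.07377552  60.        ] [536.50708451 160.8712726   60.        ] side [560.79838894 152.61884287  60.        ] [533.44115143 170.15954191  60.        ]
tri (array([566.65442138, 145.18678595,  47.33152507]), np.float64(2.6209508347272217)) (array([539.15393207, 163.02642297,  47.26160291]), np.float64(2.1911131843366096))
pivot [548.58588243 156.68085823  52.        ] d [-19.41875149 -37.07289452  71.1313536 ] 82.52973332480406 az 62.35449000726577 lean 0.5318160038968848
hinge-perp az 56.69584674418357 57.33313772839686
handle [ 509.45008812 -255.24296489  147.1827058 ] 0.4673900383932239
top h [ 506.9397946  -252.08279754  166.        ] axis az -41.768421536937495
side h [ 499.19844611 -234.33536713  166.        ] az 135.3259251947974
cup [624.   1.  60.]
tin [756. 188. 100.]
glue [ 743. -194.  130.]
green [369. 120. 110.]
bowl [ 448. -467.   40.]
knife [431. -12.   5.]
```

Measurements agree with the description: the ball is about (529,120,123), the pivot (552,154) and the lever 84 mm long. The valve's +x azimuth is about 56.5°, with a lean of about -0.52 rad. The pot handle is near (508,-253), with its bar azimuth about -43°. Next I go above the ball with yaw 56.5.

```bash
cat >> h.py <<'E'
def shift(cur,rpy,goal,yaw):
    R=Ro.from_euler('xyz',rpy,degrees=True);G=Ro.from_euler('xyz',[180,0,yaw],degrees=True)
    return (R.inv().apply(np.array(goal)-cur)/1000).round(4),(R.inv()*G).as_rotvec(degrees=True).round(2)
E
python3 - <<'E'
from h import *
print(shift([166.5,-550.4,214],[180,0,16.83],[529,120,230],56.5))
E
```

```text
(array([ 0.5411, -0.5367, -0.016 ]), array([  0.  ,   0.  , -39.67]))
```

Emit:
send_rows(targets="0 0 -0.03 0 0 0 100;0.541 -0.537 -0.03 0 0 -39.7 100;0.541 -0.537 -0.03 0 0 -39.7 100;0.541 -0.537 -0.03 0 0 -39.7 100;0.541 -0.537 -0.03 0 0 -39.7 100;0.541 -0.537 -0.03 0 0 -39.7 100;0.541 -0.537 -0.03 0 0 -39.7 100;0.541 -0.537 -0.03 0 0 -39.7 100;0.541 -0.537 -0.03 0 0 -39.7 100;0.541 -0.537 -0.03 0 0 -39.7 100;0.541 -0.537 -0.03 0 0 -39.7 100;0.541 -0.537 -0.03 0 0 -39.7 100")

```text
time_s: 1.15
ee_pos: [384.6, -145.1, 244.0]
ee_rot: [180.0, 0.0, 56.5]
force: [1.2, -0.5, -0.7]
gripper_width: 91.2
gripper_force: 0.0
```

Emit:
send_rows(targets="0.3 -0.026 0.014 0 0 0 100;0.3 -0.026 0.014 0 0 0 100;0.3 -0.026 0.014 0 0 0 100;0.3 -0.026 0.014 0 0 0 100;0.3 -0.026 0.014 0 0 0 100;0.3 -0.026 0.014 0 0 0 100;0.3 -0.026 0.014 0 0 0 100;0.3 -0.026 0.014 0 0 0 100;0.3 -0.026 0.014 0 0 0 100;0.3 -0.026 0.014 0 0 0 100;0.3 -0.026 0.014 0 0 0 100")

```text
time_s: 2.07
ee_pos: [527.3, 116.3, 229.8]
ee_rot: [-180.0, 0.1, 56.5]
force: [0.1, -1.4, -0.2]
gripper_width: 91.5
gripper_force: 0.0
```

Run:
```python
from h import *;from workcell import env,eyes;import pickle
f=eyes.grab_frame("wrist");cv2.imwrite("pics/w1.png",f["image"]);pickle.dump(f,open("w1.pkl","wb"))
s=env.state();print(s["ee_pos"],s["ee_rot"],f["eye"],f["attitude"])
print("expected ball px",proj(f,[529,120,123]),"pivot",proj(f,[552,154,52]))
print([(c.round(1),a) for c,a,t in blobs(f["image"],(0,0,640,480),45,150)])
```

```text
[527.38269541 116.0918368  230.04904168] [-1.79999063e+02  4.41866422e-02  5.64514153e+01] [571.84075014 184.63176852 399.69029733] [-1.66178209e+01 -2.66715958e-02 -3.34782706e+01]
expected ball px (np.float64(317.4126484857128), np.float64(236.5374563375291)) pivot (np.float64(317.85185708785826), np.float64(177.56952940432942))
[(array([481.4,  24.2]), np.int32(926)), (array([602.4,  84.1]), np.int32(8947)), (array([443.1,  41.3]), np.int32(178)), (array([536.7, 181.9]), np.int32(521)), (array([554. , 184.2]), np.int32(330)), (array([315. , 236.3]), np.int32(773)), (array([318.4, 396.6]), np.int32(68956))]
```

View pics/w1.png

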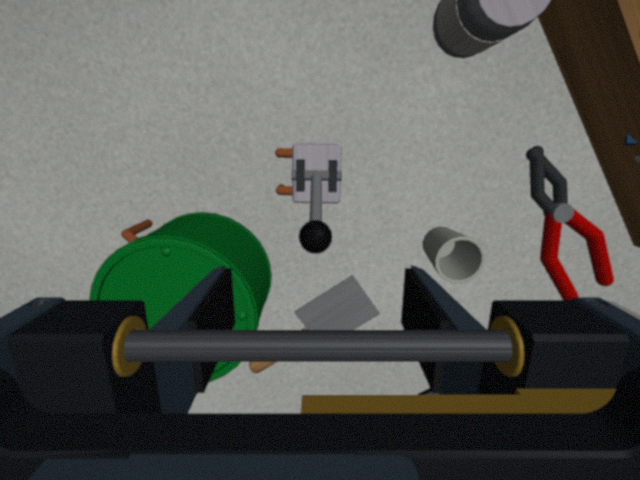

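The wrist picture shows the valve block square to the picture at (316,174), the lever lying straight down the image, and the ball at (315,236), within 2 px of the prediction. So the yaw is right and the ball is about (528,121,125). I lower around it with the fingers part open, then pinch.

Emit:
send_rows(targets="0.0044 -0.0022 0.04 0 0 0 65;0.0044 -0.0022 0.07 0 0 0 65;0.0044 -0.0022 0.1 0 0 0 65;0.0044 -0.0022 0.115 0 0 0 65;0.0044 -0.0022 0.125 0 0 0 65;0.0044 -0.0022 0.125 0 0 0 65;0.0044 -0.0022 0.125 0 0 0 65", grip_force=20)

```text
time_s: 2.7
ee_pos: [529.0, 121.6, 105.6]
ee_rot: [180.0, -0.0, 56.5]
force: [-0.0, -0.1, -0.7]
gripper_width: 59.4
gripper_force: 0.0
```

Emit:
send_rows(targets="0 0 0 0 0 0 10;0 0 0 0 0 0 10;0 0 0 0 0 0 10;0 0 0 0 0 0 10;0 0 0 0 0 0 10;0 0 0 0 0 0 10;0 0 0 0 0 0 10;0 0 0 0 0 0 10", grip_force=20)

```text
time_s: 3.37
ee_pos: [528.8, 122.5, 105.3]
ee_rot: [180.0, -0.0, 56.5]
force: [-0.1, 0.2, 4.3]
gripper_width: 26.5
gripper_force: 20.0
```

Emit:
send_rows(targets="0.0045 0 -0.0024 0 0 0 10;0.009 0 -0.0045 0 0 0 10;0.013 0 -0.006 0 0 0 10;0.017 0 -0.0074 0 0 0 10;0.021 0 -0.0085 0 0 0 10;0.025 0 -0.0095 0 0 0 10;0.0295 0 -0.0103 0 0 0 10;0.0337 0 -0.0108 0 0 0 10;0.038 0 -0.0111 0 0 0 10;0.042 0 -0.0112 0 0 0 10;0.042 0 -0.0112 0 0 0 10;0.042 0 -0.0112 0 0 0 10")

```text
time_s: 4.37
ee_pos: [553.3, 158.4, 116.5]
ee_rot: [179.9, -0.2, 56.5]
force: [3.3, -1.1, 3.5]
gripper_width: 26.8
gripper_force: 20.0
```

Run:
```python
from h import *;from workcell import env,eyes
f=eyes.grab_frame("wrist");s=eyes.grab_frame("side")
a=f["image"][100:400,170:470];b=cv2.resize(s["image"][240:340,210:310],(300,300),interpolation=cv2.INTER_CUBIC)
cv2.imwrite("pics/w2.png",np.hstack([a,b]))
t=env.state();print(t["ee_pos"],t["force"],t["gripper_width"])
```

```text
[552.97898143 158.05417966 116.49318747] [ 3.65168257 -2.1839655   3.02529869] 26.368716799589393
```

View pics/w2.png

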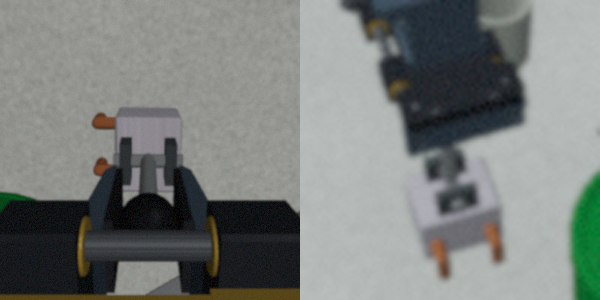

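The ball is between the pads and the lever moved with it. I release, rise and check the angle.

Emit:
send_rows(targets="0 0 0 0 0 0 65;0 0 0 0 0 0 65;0 0 0 0 0 0 65;0 0 0 0 0 0 65;0 0 -0.03 0 0 0 65;0 0 -0.06 0 0 0 65;0 0 -0.09 0 0 0 65;0 0 -0.12 0 0 0 65;0 0 -0.12 0 0 0 65;0 0 -0.12 0 0 0 65")

```text
time_s: 5.3
ee_pos: [552.3, 157.7, 237.7]
ee_rot: [179.9, -0.1, 56.5]
force: [-1.0, 0.3, -1.0]
gripper_width: 59.3
gripper_force: 0.0
```

Run:
```python
from h import *;from workcell import env,eyes
f=eyes.grab_frame("wrist");s=eyes.grab_frame("side")
print([(c.round(1),a) for c,a,t in blobs(f["image"],(240,100,400,290),45,100)])
print([(c.round(1),a) for c,a,t in blobs(s["image"],(230,240,290,320),50,20)])
print(proj(f,[551.7,156.2,137]),proj(f,[551.7,156.2,52]),proj(s,[551.7,156.2,137]))
u=np.array([.552,.834,0])
for d in(-5,5):print(d,proj(f,np.array([551.7,156.2,137])+d*u))
a=f["image"][60:360,170:470];b=cv2.resize(s["image"][240:340,210:310],(300,300),interpolation=cv2.INTER_CUBIC)
cv2.imwrite("pics/w3.png",np.hstack([a,b]))
```

```text
[(array([318.1, 245.9]), np.int32(794)), (array([254.4, 280.7]), np.int32(274)), (array([381.7, 280.6]), np.int32(268))]
[(array([257.3, 248.4]), np.int32(53)), (array([257.6, 275. ]), np.int32(87))]
(np.float64(318.3395393105099), np.float64(245.59080803701536)) (np.float64(317.9738092025605), np.float64(222.151515626373)) (np.float64(257.29713963131405), np.float64(275.0503578273887))
-5 (np.float64(318.3292790814987), np.float64(251.39454397351582))
5 (np.float64(318.3499023467718), np.float64(239.72891880443032))
```

View pics/w3.png

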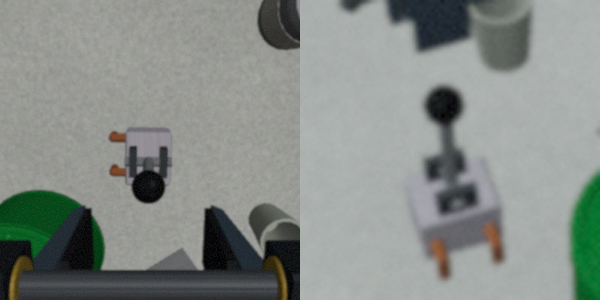

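The ball is at (318,246) in the wrist view and (258,275) in the side view, both within 0.5 px of the upright prediction; the hinge pin at (318,221) also fits. The lever is upright. Now to the pot, above the handle with yaw 137.

Emit:
send_rows(targets="0 0 -0.04 0 0 0 100;-0.367 0.19 -0.06 0 0 -80.5 100;-0.367 0.19 -0.06 0 0 -80.5 100;-0.367 0.19 -0.06 0 0 -80.5 100;-0.367 0.19 -0.06 0 0 -80.5 100;-0.367 0.19 -0.06 0 0 -80.5 100;-0.367 0.19 -0.06 0 0 -80.5 100;-0.367 0.19 -0.06 0 0 -80.5 100;-0.367 0.19 -0.06 0 0 -80.5 100;-0.367 0.19 -0.06 0 0 -80.5 100;-0.367 0.19 -0.06 0 0 -80.5 100;-0.367 0.19 -0.06 0 0 -80.5 100")

```text
time_s: 6.4
ee_pos: [506.6, -255.7, 294.1]
ee_rot: [-179.9, -0.2, 129.6]
force: [1.7, 1.1, 0.6]
gripper_width: 91.1
gripper_force: 0.0
```

Emit:
send_rows(targets="0 0 0 0 0 -7 100;0 0 0 0 0 -7 100;0 0 0 0 0 -7 100;0 0 0 0 0 -7 100")

```text
time_s: 6.73
ee_pos: [507.7, -252.5, 295.1]
ee_rot: [-180.0, -0.1, 136.2]
force: [-0.6, 0.2, 0.2]
gripper_width: 90.9
gripper_force: 0.0
```

Run:
```python
from h import *;from workcell import env,eyes
f=eyes.grab_frame("wrist");cv2.imwrite("pics/w4.png",f["image"])
t=env.state();print(t["ee_pos"],t["ee_rot"],t["force"])
print(proj(f,[508,-253,166]))
for c,a,t in blobs(f["image"],(200,120,440,290),50,300):print(c,a,t,plane(f,*c,166))
```

```text
[ 507.90206303 -252.4238351   295.44227233] [-1.79987328e+02 -8.98734560e-02  1.36266712e+02] [0.30670412 0.41246252 0.49328096]
(np.float64(316.962989883396), np.float64(235.16690007282403))
[318.15364583 230.20768229] 1536 87.62173829399741 [ 505.4179537  -249.04964925  166.        ]
[217.27531083 279.94849023] 563 -19.139640233667677 [ 474.90957042 -350.24410045  166.        ]
[418.69723183 280.29584775] 578 18.515883215420335 [ 605.23053101 -214.58728845  166.        ]
```

View pics/w4.png

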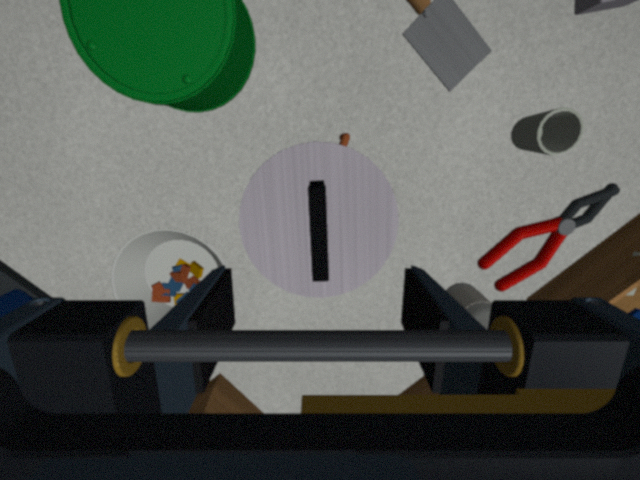

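The wrist picture shows the steel lid at (318,218) with its black bar from (317,181) to (321,281), nearly vertical in the picture and midway between the fingers. I compute the exact offset and yaw.

Run:
```python
from h import *;from workcell import env,eyes
f=eyes.grab_frame("wrist");im=f["image"]
m=(im.max(2)<50).astype(np.uint8);m[:120]=0;m[290:]=0;m[:,:300]=0;m[:,340:]=0
c=max(cv2.findContours(m,0,1)[0],key=cv2.contourArea);r=cv2.minAreaRect(c);print(r)
ys,xs=np.nonzero(m);lo,hi=ys.min(),ys.max();P=[]
for y in(lo+8,(lo+hi)//2,hi-8):
    xx=xs[ys==y];p=plane(f,xx.mean(),y,166);P.append(p);print(y,xx.min(),xx.max(),p.round(1))
E0,E1=plane(f,xs[ys<lo+4].mean(),lo,166),plane(f,xs[ys>hi-4].mean(),hi,166)
d=P[2]-P[0];print("len",np.linalg.norm(E1-E0),"mid",(E0+E1)/2,"az",np.degrees(np.arctan2(d[1],d[0])))
g=cv2.cvtColor(im,cv2.COLOR_BGR2GRAY)
w=cv2.morphologyEx(((im[...,0].astype(int)-im[...,1]>8)).astype(np.uint8),cv2.MORPH_OPEN,np.ones((5,5)));w[300:]=0
w[:, :230]=0;w[:,405:]=0
c=max(cv2.findContours(w,0,1)[0],key=cv2.contourArea);e=cv2.fitEllipse(c);print(e,"lid centre",plane(f,*e[0],122))
t=env.state();print(t["ee_pos"],t["ee_rot"])
```

```text
((317.9226379394531, 230.29898071289062), (99.12492370605469, 16.074312210083008), 87.39744567871094)
189 308 324 [ 477.8 -225.   166. ]
230 311 325 [ 505.5 -249.   166. ]
272 313 327 [ 535.9 -275.5  166. ]
len 91.77014429387118 mid [ 507.27080952 -250.607743    166.        ] az -41.0098035322851Traceback (most recent call last):
  File "<stdin>", line 13, in <module>
ValueError: max() iterable argument is empty
```

Bar length is 92 mm (90 expected), centre (507,-250.5), azimuth -41°, so I turn yaw by +2.7° and descend so that the grasp point is at z ≈ 159.

Emit:
send_rows(targets="0.002 0.0008 0.03 0 0 -2.7 80;0.002 0.0008 0.06 0 0 -2.7 80;0.002 0.0008 0.09 0 0 -2.7 80;0.002 0.0008 0.12 0 0 -2.7 80;0.002 0.0008 0.14 0 0 -2.7 80;0.002 0.0008 0.15 0 0 -2.7 80;0.002 0.0008 0.156 0 0 -2.7 80;0.002 0.0008 0.156 0 0 -2.7 80;0.002 0.0008 0.156 0 0 -2.7 80")

```text
time_s: 7.58
ee_pos: [507.9, -251.7, 141.3]
ee_rot: [180.0, 0.1, 139.0]
force: [0.1, -0.2, -0.4]
gripper_width: 73.1
gripper_force: 0.0
```

Emit:
send_rows(targets="0 0 0 0 0 0 5;0 0 0 0 0 0 5;0 0 0 0 0 0 5;0 0 0 0 0 0 5;0 0 0 0 0 0 5;0 0 0 0 0 0 5;0 0 0 0 0 0 5;0 0 0 0 0 0 5;0 0 0 0 0 0 5;0 0 0 0 0 0 5", grip_force=50)

```text
time_s: 8.42
ee_pos: [507.1, -251.5, 140.1]
ee_rot: [180.0, -0.0, 139.0]
force: [-0.1, 0.0, -0.8]
gripper_width: 15.6
gripper_force: 50.0
```

Gripped (15.6 mm against a 16 mm bar). I pull slowly.

Emit:
send_rows(targets="0 0 -0.001 0 0 0 5;0 0 -0.002 0 0 0 5;0 0 -0.003 0 0 0 5;0 0 -0.004 0 0 0 5;0 0 -0.005 0 0 0 5;0 0 -0.006 0 0 0 5")

```text
time_s: 8.92
ee_pos: [505.8, -250.8, 144.0]
ee_rot: [-179.9, -0.3, 139.0]
force: [1.4, 0.2, -21.0]
gripper_width: 15.6
gripper_force: 50.0
```

Emit:
send_rows(targets="0 0 -0.001 0 0 0 5;0 0 -0.002 0 0 0 5;0 0 -0.003 0 0 0 5;0 0 -0.004 0 0 0 5;0 0 -0.005 0 0 0 5;0 0 -0.006 0 0 0 5;0 0 -0.007 0 0 0 5;0 0 -0.008 0 0 0 5;0 0 -0.009 0 0 0 5")

```text
time_s: 9.67
ee_pos: [507.5, -251.8, 155.8]
ee_rot: [180.0, 0.1, 139.0]
force: [-0.3, -0.9, -3.2]
gripper_width: 15.7
gripper_force: 50.0
```

The gasket released: 21 N has dropped to about 3 N, the lid's weight, at 15.7 mm of lift. I go up the last 9.4 mm and check.

Emit:
send_rows(targets="0 0 -0.003 0 0 0 5;0 0 -0.006 0 0 0 5;0 0 -0.0085 0 0 0 5;0 0 -0.0094 0 0 0 5;0 0 -0.0094 0 0 0 5;0 0 -0.0094 0 0 0 5;0 0 -0.0094 0 0 0 5")

```text
time_s: 10.25
ee_pos: [507.0, -251.5, 164.4]
ee_rot: [-180.0, -0.0, 139.0]
force: [0.0, 1.6, -3.5]
gripper_width: 15.2
gripper_force: 50.0
```

Run:
```python
from h import *;from workcell import env,eyes
s=eyes.grab_frame("side");t=eyes.grab_frame("top")
a=cv2.resize(s["image"][130:250,320:440],(480,480),interpolation=cv2.INTER_CUBIC)
b=cv2.resize(s["image"][245:345,215:295],(320,480),interpolation=cv2.INTER_CUBIC)
cv2.imwrite("pics/s5.png",np.hstack([a,b]))
print([(c.round(1),n) for c,n,_ in blobs(s["image"],(230,260,290,320),50,20)])
k=env.state();print(k["ee_pos"],k["ee_rot"],k["force"],k["torque"],k["gripper_width"])
```

```text
[(array([257.6, 274.8]), np.int32(91))]
[ 506.99225036 -251.52240813  164.38423788] [-1.79993012e+02 -1.65782936e-02  1.39008658e+02] [-0.78953895  0.07684761 -3.63991668] [ 0.06888051 -0.12478185 -0.01392699] 15.756185150988907
```

View pics/s5.png

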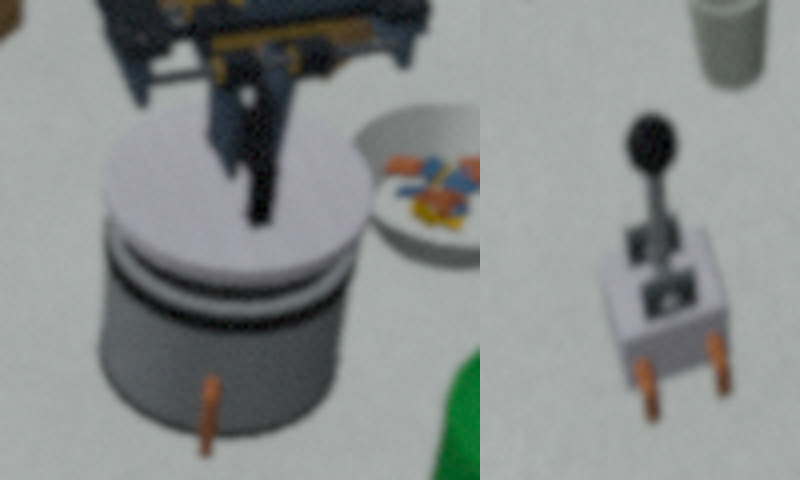

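The lid hangs above the pot with an even gap all round, and the lever is upright with its ball unmoved at (258,275). One numeric check of the lid's height and tilt.

Run:
```python
from h import *;from workcell import eyes
s=eyes.grab_frame("side");c=np.array([506.5,-251,0]);g=cv2.cvtColor(s["image"],cv2.COLOR_BGR2GRAY)
for off in(-35,0,35):
    d=(s["eye"]-c)[:2];a=np.arctan2(d[1],d[0])+np.radians(off);u=np.array([np.cos(a),np.sin(a),0])
    q={n:proj(s,c+r*u+[0,0,z]) for n,r,z in(("lidtop",82,147),("lidbot",82,135),("rim",78,110),("rim-10",78,100))}
    x=int(round(q["lidbot"][0]));print(off,{k:np.round(v,1) for k,v in q.items()});y=int(q["lidtop"][1])-3
    print("  from",y,g[y:y+26,x].tolist())
```

```text
-35 {'lidtop': array([357.6, 191.7]), 'lidbot': array([357.3, 195.5]), 'rim': array([357.8, 202.5]), 'rim-10': array([357.5, 205.6])}
  from 188 [158, 158, 148, 136, 124, 114, 97, 67, 49, 53, 75, 100, 111, 106, 87, 57, 38, 21, 36, 56, 72, 87, 90, 90, 88, 92]
0 {'lidtop': array([377.1, 198. ]), 'lidbot': array([376.7, 201.8]), 'rim': array([375.9, 208.5]), 'rim-10': array([375.6, 211.6])}
  from 194 [160, 158, 151, 135, 113, 101, 89, 64, 33, 27, 45, 81, 110, 109, 86, 53, 12, 16, 27, 47, 64, 72, 76, 78, 75, 75]
35 {'lidtop': array([397.8, 195.9]), 'lidbot': array([397.2, 199.8]), 'rim': array([395.1, 206.5]), 'rim-10': array([394.7, 209.6])}
  from 192 [157, 157, 150, 132, 107, 90, 73, 53, 45, 69, 98, 110, 99, 74, 44, 24, 24, 36, 47, 63, 69, 67, 68, 64, 69, 68]
```

```bash
python3 -c "
from workcell import env
print(env.job_done())"
```

```text
the job is handed in; nothing more can be done
None
```

I stood the vent lever upright first, then pulled the lid free; it is held level in the gripper about 2.5 cm above the rim, and I handed the job in (no verdict came back).

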